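# Shim the rocking flower scale

## Robot

A 6-joint arm with a two-finger parallel gripper is mounted at the origin on the work surface. World frame = base frame: x ahead of the robot, y to its left, z up, the work surface at z = 0. Lengths are in m, angles in rad, forces in N, time in s.
With the tool pointing down it reaches from about 0.25 to 0.725 m from the base axis. Payload 4 kg.
Tool frame: the origin (TCP) lies at the very end of the fingers, on their centre line; the grasp point (between the pads) lies 19 mm behind it; z points along the fingers, y is the line along which they close (so a half turn about z gives the same grasp; the last joint's range is limited). The gripper opens to 85 mm and grips with 20 to 120 N. Pads are 22 mm wide; open, the fingers measure 114 mm over their backs; the gripper's body (76 mm by 85 mm) begins 54 mm behind the grasp point. The pads swing forward as they close: fully open they stand 13 mm farther back than shut.
Start: joints at [-1.334, 0.241, 0.005, 1.335, 0, 1.571], TCP at [0.117, -0.486, 0.192] pointing down, gripper open.
Joint ranges: [-2.72, 2.72], [-1.05, 1.87], [-1.09, 1.28], [-1.99, 2.15], [-1.42, 1.44], [-3.14, 3.14]. Speed limits (rad/s): [2.79, 2.79, 3.14, 3.14, 3.14, 3.14].

## Interface

Orientations are given as a unit quaternion [x, y, z, w].
In Python, from workcell import bot, vision, workorder gives the robot as it stands.
- The arm moves only by the shell command python3 -m creep 'ROWS' [OPENING]. ROWS is JSON, a list of rows, each a list of 2 entries, a list of its own where there are three numbers: the shift along the tool's x, y, z in mm, then the turn, a rotation vector about the tool's x, y, z in rad. In form: [[[dx, dy, dz], [wx, wy, wz]], ...]. A call has 1 to 12 rows; each row shifts and turns the commanded pose from where the row before left it, along the tool's axes as they then stand; what a row does not reach is not made up. A row lasts 1/8 s, in which the tool goes at most 62.5 mm and 10.7 degrees, less where a joint would pass 70% of its speed; a pose out of reach is approached as far as the arm can. A call is refused whole if a number of a shift passes 62.5 or a number of a turn 0.188, either way. A call with a gripper value outside its range is refused whole. OPENING is the finger opening in mm, from 0 to 85.4, set as the call begins (- or left out, the last holds). The fingers move at their own pace and stop on an object; the grip force is fixed at half the most. Time passes only in rows, so rows that do not move let the fingers close. It gives the time, the measured TCP pose, the force, the opening and the grip force at its end, in the units of the state.
- bot.get_obs(): the state, without advancing time (a new reading comes with each control period).
- vision.camera(name): name is "scene" or "top" or "wrist"; returns a dict with "image" (420x560x3 uint8, blue, green, red), "z_map" (420x560 float32, m along the optical axis (not along the pixel's ray), 0 where there is no reading), "K" (3x3 intrinsics, pixels), "rvec" (rotation vector, rad) and "tvec" (3), from world to camera coordinates, as OpenCV has them; the wrist camera has in their place "tool_from_camera" (4x4, takes a point from camera to tool coordinates, whose origin is the TCP and whose axes are the flange's). Camera axes: x right, y down, z forward; pixel columns grow to the right and rows downward; lengths in m; the calibration is good to about 2 mm. A picture is of the moment at which its call begins: read the wrist's pose just before it.
- workorder.job_done(): hands the job in; it is judged then, once.
Trained networks look in a picture, given as the dict that the camera call returned (one of the last four; its "shot" number tells which), for a name from the list of things; names that differ only in an ending like _2 or _b are one class to them, and where a whole thing is asked for, a point or a joint stands for the part that bears it (a point fixed in the world has none). Each returns a list of dicts, best first, with "score" (0 to 1); they miss things now and then, are a little off and sometimes report something else, mostly with a low value. They report only what shows in the picture. A call takes as long as a camera call. They do not tell look-alikes from the thing itself.
- vision.spot_in(picture, query): "position" ([column, row] in pixels, amid what is visible of it).
- vision.place_of(picture, query): "position" ([column, row] in pixels: a listed point, or the origin of a listed thing).
The state is a dict: "clock": time; "joint_pos": joint angles; "joint_vel": joint speeds; "tau": joint torques, N m; "eef_pos": TCP position; "tool_rot": TCP orientation; "ft_force": force on the tool from outside, world axes, zero at the start; "ft_torque": the same for the moment, N m; "grip_width": finger opening in m; "grasp_force": force on a finger pad.
Only numpy, scipy, OpenCV 4.12 (cv2) and the standard library are available. Lean on these libraries where they do the work, as an engineer would, in place of code of your own. Each camera call takes 0.05 s, during which the arm holds its last target. There are 200 camera calls.

## Task

The bench scale rocks because one foot has lost its rubber boot. Push the wooden wedge across the table, thin end first, under that bare stud until it is snug and the scale stands level, then press down on the round ear at the corner over the stud to check that it no longer rocks, and let go. Do not lift the wedge or the scale, do not shove the scale along, and leave the other things where they are.

Things in the scene. Friction and masses are not known exactly. Their poses are not given: they have to be found in the camera images.
- scale: loose bench scale, 2.5 kg, 69 mm high: X frame with a foot at each end (x = +-105, y = +-95 mm), white housing 176 x 156 mm and steel pan on it. Three rubber feet stand on the table; the foot at (-105, +95) is a bare steel stud ending 10 mm above the table. It stands level but tips 4 degrees onto the stud when that corner is pressed with 3 to 4 N. Origin: centre, at table level; z up; readout on -x
- stud (a point): lower end of the bare stud (a rounded tip of 8 mm radius), 10 mm above the table: the wedge belongs under it. Axes as the scale's
- corner_top (a point): centre of the top of the round aluminium ear (38 mm diameter) over the bare stud, 32 mm above the table and clear outside the housing, whose nearest corner is 26 mm away: the place to press
- wedge: loose wooden wedge, 70 g, lying left of the scale: 120 mm long (x), 60 wide (y), top sloping from 22 mm thick at the upright back (x = -60) to 2 mm at the tip (+60), tip roughly towards the stud. Origin: centre of its underside. It meets the stud when that is 48 mm in from the tip; the push then climbs from under 1 N past 6 N within some mm (harder and the scale slides). Friction holds it there
- wedge_mid (a point): centre of the wedge, half-way along and across it, 6 mm above its underside
- block: bystander: flat rectangular wooden block 70 x 45 x 20 mm, not tapered; origin under its centre
- jar_small: bystander: small corked jar, 48 mm across, 75 mm tall, near the scale; origin under its centre
- jar_big: bystander: big jar of 72 mm diameter, 110 mm tall; origin under its centre
- twine: bystander: ball of twine, 72 mm across, 60 mm tall; origin under its centre
- scissors: bystander: scissors lying flat, 180 mm long; origin at the pivot, on the table
- basket: bystander: open round basket, 150 mm across, 70 mm tall; origin under its centre
There are look-alikes about, which are no part of the job. What is shaped like the wedge but grey or turquoise is not meant.

How it is judged:
On the way, in this order (a step that is already met when the one before it is completed fails the run):
1. the wedge sits snug under the bare stud and carries it, the scale level (contact force between wedge and scale above 0.5 N and horizontal distance between wedge_mid and stud below 0.03 m and angle between scale's own z axis and vertical below 0.0175 rad), for 0.2 s.
2. the fingers press down on the ear over the stud and the scale, carried by the wedge, stays level (contact force between the fingers and scale above 2 N and horizontal distance between the grasp point and corner_top below 0.032 m and contact force between wedge and scale above 1.5 N and horizontal distance between wedge_mid and stud below 0.03 m and angle between scale's own z axis and vertical below 0.0175 rad), for 0.2 s.
At the end, for the whole second after the job is handed in: The wedge lies on the table under the bare stud (its middle within 30 mm of the stud, seen from above) and bears part of the scale's weight (over 0.5 N); the scale stands within 1 degree of level and within 15 mm of where it stood; both at rest (all of step 1 and height (world z) of wedge below 0.012 m and linear speed of each of scale, wedge below 0.01 m/s and distance of scale from where it was at the start of the episode below 0.015 m); the robot touches nothing.
It fails at once if the wedge is lifted off the table (over 15 mm) (height (world z) of wedge above 0.015 m).
It fails at once if the scale is lifted or tipped over (height (world z) of scale above 0.02 m or angle between scale's own z axis and vertical above 0.12 rad).
It fails at once if the scale is shoved along by more than 20 mm (distance of scale from where it was at the start of the episode above 0.02 m).
It fails at once if another thing is moved by more than 30 mm (distance of any of block, jar_small, jar_big, twine, scissors, basket from where it was at the start of the episode above 0.03 m).
It also fails if it takes over 64 s, if anything falls off the work surface, if the arm or the gripper's body presses on something with over 40 N, if the wrist force passes 120 N, or if a joint passes its speed limit or range.

## Working session

There is one attempt and no reset: what is moved stays moved. The work goes in short steps, Python scripts to look and compute and a shell command to move; the robot and the scene stay as the last step left them, time stands still between calls to the robot, and variables do not carry over. Pictures are saved under pics/ and viewed, at most 10 in all, crops included, and the job is handed in when it is done.

```bash
mkdir -p pics; cat > h.py <<'E'
import numpy as np, cv2
from workcell import bot, vision, workorder
from scipy.spatial.transform import Rotation as R
def unproj(p,u,v,z=None):
    """pixel -> world (fixed cameras); z: world height plane, else depth map"""
    Rm=cv2.Rodrigues(np.array(p["rvec"],float))[0]; t=np.array(p["tvec"],float).ravel()
    d=np.linalg.inv(p["K"])@[u,v,1.]
    c=-Rm.T@t; w=Rm.T@d
    s=(z-c[2])/w[2] if z is not None else p["z_map"][int(round(v)),int(round(u))]
    return c+s*w
E
python3 - <<'E'
from h import *
o=bot.get_obs();print({k:np.round(v,3).tolist() for k,v in o.items()})
for n in("top","scene"):
    p=vision.camera(n);cv2.imwrite(f"pics/{n}0.png",p["image"])
    for q,z in(("scale",0),("stud",.01),("corner_top",.032),("wedge",0),("wedge_mid",.006),("jar_small",0),("block",0),("jar_big",0),("twine",0),("scissors",0),("basket",0)):
        for r in vision.place_of(p,q)[:3]:
            print(n,q,round(r["score"],2),np.round(r["position"]),np.round(unproj(p,*r["position"],z),3))
E
```

```text
{'clock': 0.0, 'joint_pos': [-1.334, 0.241, 0.004, 1.335, -0.0, 1.571], 'joint_vel': [0.002, 0.001, 0.0, -0.001, 0.0, 0.001], 'tau': [-0.001, -37.231, 25.241, 0.017, -0.0, 0.0], 'eef_pos': [0.117, -0.485, 0.191], 'tool_rot': [0.993, 0.118, -0.0, -0.001], 'ft_force': [-0.172, 0.995, 0.973], 'ft_torque': [0.037, 0.003, 0.03], 'grasp_force': 0.0, 'grip_width': 0.086}
top scale 0.73 [325. 171.] [ 0.697 -0.144  0.   ]
top scale 0.17 [152. 203.] [0.6   0.447 0.   ]
top stud 0.9 [299. 202.] [ 0.589 -0.053  0.01 ]
top corner_top 0.93 [300. 206.] [ 0.574 -0.056  0.032]
top wedge 0.98 [252. 283.] [0.323 0.109 0.   ]
top wedge 0.88 [200. 279.] [0.341 0.282 0.   ]
top wedge 0.76 [316. 264.] [ 0.382 -0.103  0.   ]
top wedge_mid 0.91 [220. 225.] [0.517 0.213 0.006]
top wedge_mid 0.88 [202. 276.] [0.349 0.276 0.006]
top wedge_mid 0.73 [270. 226.] [0.511 0.047 0.006]
top jar_small 0.66 [338. 221.] [ 0.522 -0.185  0.   ]
top block 0.65 [269. 157.] [0.75  0.045 0.   ]
top jar_big 0.61 [388. 226.] [ 0.5   -0.351  0.   ]
top twine 0.9 [151. 201.] [0.607 0.449 0.   ]
top scissors 0.68 [436. 229.] [ 0.489
[... 312 characters left out ...]
513 0.044 0.   ]
scene wedge 0.76 [335. 172.] [0.516 0.21  0.   ]
scene wedge 0.71 [321. 125.] [0.339 0.281 0.   ]
scene wedge_mid 0.98 [337. 172.] [0.523 0.211 0.006]
scene wedge_mid 0.97 [283. 194.] [0.512 0.036 0.006]
scene wedge_mid 0.92 [217. 185.] [ 0.387 -0.106  0.006]
scene jar_small 0.64 [213. 231.] [ 0.517 -0.182  0.   ]
scene block 0.81 [336. 257.] [0.748 0.05  0.   ]
scene jar_big 0.92 [149. 257.] [ 0.503 -0.358  0.   ]
scene jar_big 0.3 [147. 329.] [ 0.679 -0.434  0.   ]
scene twine 0.51 [284. 193.] [0.506 0.045 0.   ]
scene scissors 0.74 [ 86. 285.] [ 0.497 -0.518  0.   ]
scene scissors 0.63 [146. 332.] [ 0.684 -0.437  0.   ]
scene basket 0.98 [146. 325.] [ 0.67  -0.432  0.   ]
```

View pics/top0.png

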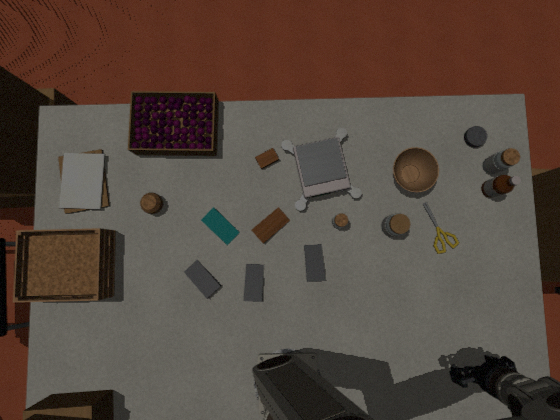

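View pics/scene0.png

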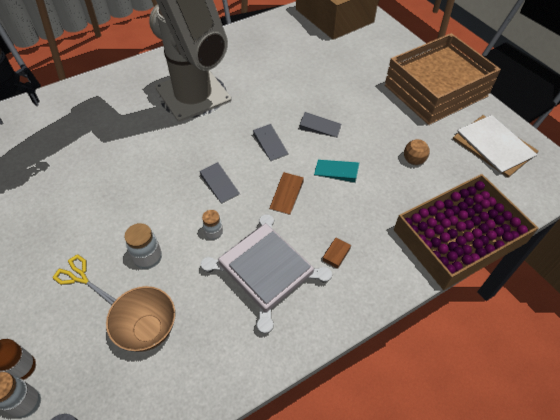

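The top view shows the brown wedge at about (270,225), with its long axis pointing at the bare ear at (300,206). The scale is at (323,167), with its readout on the lower side. The grey and turquoise wedges are look-alikes. Next I'll measure the wedge and the feet from the point cloud.

```bash
cat >> h.py <<'E'
def cloud(p):
    Rm=cv2.Rodrigues(np.array(p["rvec"],float))[0]; t=np.array(p["tvec"],float).ravel()
    v,u=np.mgrid[:420,:560]; z=p["z_map"]
    c=np.stack([u,v,np.ones_like(u)],-1).astype(float)@np.linalg.inv(p["K"]).T*z[...,None]
    return (c-t)@Rm
def wedge(p,cx=None):
    """PCA of brown pixels near the wedge: centre, axis to thin end, extents"""
    P=cloud(p); h=cv2.cvtColor(p["image"],cv2.COLOR_BGR2HSV)
    m=(h[...,1]>90)&((h[...,0]<20))&(abs(P[...,0]-.52)<.13)&(abs(P[...,1]-.03)<.11)&(P[...,2]>-.02)&(P[...,2]<.05)&(p["z_map"]>0)
    n,l,s,_=cv2.connectedComponentsWithStats(m.astype(np.uint8)); k=1+np.argmax(s[1:,4]); m=l==k
    q=P[m]; r=cv2.minAreaRect((q[:,:2]*1000).astype(np.float32)); b=cv2.boxPoints(r)
    e1,e2=b[1]-b[0],b[2]-b[1]; a=e1 if np.hypot(*e1)>np.hypot(*e2) else e2; a=a/np.hypot(*a)
    d=(q[:,:2]*1000-r[0])@a; f=np.polyfit(d,q[:,2]*1000,1)
    if f[0]>0:a=-a
    return np.array(r[0]),r[1],a,f,len(q),m
E
python3 - <<'E'
from h import *
for n in("top","scene"):
    p=vision.camera(n); c,s,a,f,k,m=wedge(p)
    print(n,"centre",c.round(1),"size",np.round(s,1),"axis",a.round(3),np.degrees(np.arctan2(a[1],a[0])).round(1),"slope/height",f.round(3),k)
    # scale bits: high light pixels
    P=cloud(p); h=cv2.cvtColor(p["image"],cv2.COLOR_BGR2HSV)
    m=(P[...,2]>.015)&(h[...,1]<60)&(abs(P[...,0]-.695)<.2)&(abs(P[...,1]+.13)<.17)&(P[...,2]<.1)
    nn,l,st,_=cv2.connectedComponentsWithStats(m.astype(np.uint8));k=1+np.argmax(st[1:,4]);m=l==k
    q=P[m]
    ear=q[(q[:,2]>.02)&(q[:,2]<.042)]
    cx=q[q[:,2]>.055][:,:2];r=cv2.minAreaRect((cx*1000).astype(np.float32));print(" housing",np.round(r[0],1),np.round(r[1],1),round(r[2],1))
    e=ear[np.hypot(ear[:,0]-.58,ear[:,1]+.056)<.035];rr=cv2.minEnclosingCircle((e[:,:2]*1000).astype(np.float32))
    print(" ear",(e.mean(0)*1000).round(1),len(e),rr)
    for nm in("stud","corner_top"):
        for x in vision.place_of(p,nm)[:1]:
            print(nm,unproj(p,*x["position"],.01 if nm=="stud" else .032).round(4))
    cv2.imwrite(f"pics/{n}_crop.png",cv2.resize(p["image"][160:280,200:360] if n=="top" else p["image"][130:290,180:360],None,fx=3.5,fy=3.5,interpolation=cv2.INTER_CUBIC))
E
```

```text
top centre [515.4  45. ] size [ 62.2 118.1] axis [ 0.642 -0.767] -50.1 slope/height [-0.166 10.948] 630
 housing [ 697.4 -128.8] [177.1 155.3] 11.0
 ear [582.3 -59.1  31.1] 136 ((586.6036376953125, -58.41754150390625), 27.83091926574707)
stud [ 0.5853 -0.0594  0.01  ]
corner_top [ 0.5703 -0.063   0.032 ]
scene centre [514.3  43.6] size [ 66.1 120.5] axis [ 0.642 -0.767] -50.0 slope/height [-0.158 12.245] 834
 housing [ 700.1 -129.2] [178.1 156.5] 11.0
 ear [579.3 -55.   32.2] 129 ((581.8887939453125, -55.447383880615234), 21.362972259521484)
stud [ 0.5691 -0.0556  0.01  ]
corner_top [ 0.5763 -0.0572  0.032 ]
```

View pics/scene_crop.png

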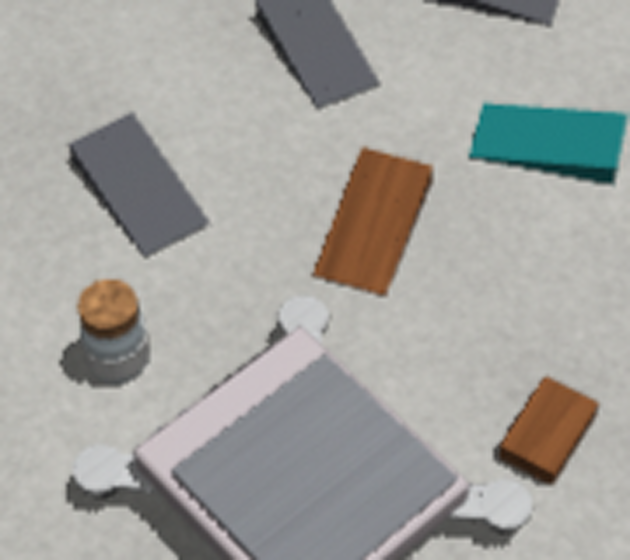

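The wedge's thin end points toward the stud: axis about -50°, centre (515,44), slope -0.16, size 120×62. The stud is at about (578,-56), which agrees with the housing centre, yaw 11° and ear measurements. The line from the wedge's back centre (476,90) to the stud runs at -55.3°. I'll turn the tool first, then go behind the wedge.

```bash
python3 -m creep '[[[0,0,0],[0,0,-0.176]],[[0,0,0],[0,0,-0.176]],[[0,0,0],[0,0,-0.176]],[[0,0,0],[0,0,-0.176]],[[0,0,0],[0,0,-0.176]],[[0,0,0],[0,0,-0.176]],[[0,0,0],[0,0,-0.176]],[[0,0,0],[0,0,-0.176]],[[0,0,0],[0,0,-0.176]],[[0,0,0],[0,0,-0.176]],[[0,0,0],[0,0,-0.179]]]' 24
python3 -m creep '[[[24.5,52,0],[0,0,0]],[[24.5,52,0],[0,0,0]],[[24.5,52,0],[0,0,0]],[[24.5,52,0],[0,0,0]],[[24.5,52,0],[0,0,0]],[[24.5,52,0],[0,0,0]],[[24.5,52,0],[0,0,0]],[[24.5,52,0],[0,0,0]],[[24.5,52,0],[0,0,0]],[[24.5,52,0],[0,0,0]],[[24.5,52,0],[0,0,0]],[[24.5,52,0],[0,0,0]]]'
python3 -m creep '[[[0,0,0],[0,0,0]],[[0,0,0],[0,0,0]]]'
cat > st.py <<'E'
from h import *
o=bot.get_obs(); M=R.from_quat(o["tool_rot"]).as_matrix()
print("t",round(o["clock"],2),"tcp",(np.array(o["eef_pos"])*1000).round(1),"yaw x",np.degrees(np.arctan2(M[1,0],M[0,0])).round(1),"zaxis",M[:,2].round(3),"F",np.round(o["ft_force"],2),"grip",o["grip_width"],"j",np.round(o["joint_pos"],2))
def world2tool(d): return (M.T@np.array(d,float)).round(1)
E
python3 -c "
from st import *
print(world2tool(np.array([462,111,40])-np.array(o['eef_pos'])*1000))"
```

```text
clock: 2.88
eef_pos: [0.1173, -0.486, 0.1922]
tool_rot: [0.462, 0.887, 0.0, -0.0]
ft_force: [-0.1, -0.2, -0.1]
grip_width: 0.024
grasp_force: 0.0
clock: 4.38
eef_pos: [0.4642, 0.1126, 0.1924]
tool_rot: [0.464, 0.886, 0.0, 0.0]
ft_force: [0.5, -0.2, 1.1]
grip_width: 0.0242
grasp_force: 0.0
clock: 4.62
eef_pos: [0.4627, 0.1105, 0.1918]
tool_rot: [0.464, 0.886, -0.001, -0.0]
ft_force: [-0.1, -0.3, -0.8]
grip_width: 0.024
grasp_force: 0.0
t 4.62 tcp [462.7 110.5 191.8] yaw x 124.7 zaxis [-0.001 -0.001 -1.   ] F [-0.05 -0.3  -0.83] grip 0.024006019141935366 j [ 0.23  0.19 -0.06  1.32 -0.    1.2 ]
[  0.8  -0.  151.8]
```

```bash
python3 -m creep '[[[3,0,50],[0,0,0]],[[0,0,50],[0,0,0]],[[0,0,40],[0,0,0]],[[0,0,25],[0,0,0]],[[0,0,12],[0,0,0]],[[0,0,7],[0,0,0]],[[0,0,0],[0,0,0]],[[0,0,0],[0,0,0]]]'
python3 -m creep '[[[-6,0,0],[0,0,0]],[[-6,0,0],[0,0,0]],[[-6,0,0],[0,0,0]],[[-6,0,0],[0,0,0]],[[-6,0,0],[0,0,0]],[[-6,0,0],[0,0,0]],[[-6,0,0],[0,0,0]],[[-6,0,0],[0,0,0]],[[0,0,0],[0,0,0]],[[0,0,0],[0,0,0]]]'
cat > look.py <<'E'
from st import *
for n in("top","scene"):
    p=vision.camera(n); c,s,a,f,k,m=wedge(p)
    print(n,"centre",c.round(1),"size",np.round(s,1),"ang",np.degrees(np.arctan2(a[1],a[0])).round(1),"f",f.round(3),k)
    d=np.array([578,-56])-c; print("  along",(d@a).round(1),"lat(left+)",(a[0]*d[1]-a[1]*d[0]).round(1))
    cv2.imwrite(f"pics/{n}_l.png",cv2.resize(p["image"][150:290,200:360] if n=="top" else p["image"][130:290,180:360],None,fx=3.5,fy=3.5,interpolation=cv2.INTER_CUBIC))
E
python3 look.py
```

```text
clock: 5.62
eef_pos: [0.4625, 0.1133, 0.0092]
tool_rot: [0.464, 0.886, 0.001, 0.001]
ft_force: [1.2, 0.8, 0.3]
grip_width: 0.024
grasp_force: 0.0
clock: 6.88
eef_pos: [0.4888, 0.0737, 0.0082]
tool_rot: [0.464, 0.886, 0.0, -0.0]
ft_force: [-0.4, -0.8, 0.2]
grip_width: 0.024
grasp_force: 0.0
t 6.88 tcp [488.8  73.7   8.2] yaw x 124.7 zaxis [-0.  0. -1.] F [-0.35 -0.79  0.25] grip 0.02404089401345447 j [ 0.15  0.39 -0.3   0.88  0.    1.12]
top centre [528.9  28.6] size [60.6 75.5] ang -50.1 f [-0.17   7.963] 309
  along 96.4 lat(left+) -16.5
scene centre [514.7  44. ] size [ 63.1 120.2] ang -51.1 f [-0.166 12.225] 817
  along 117.6 lat(left+) -13.6
```

View pics/scene_l.png

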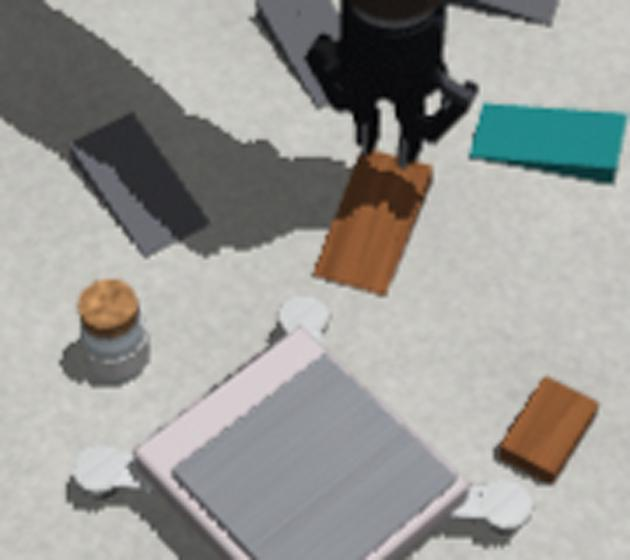

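The scene crop shows both fingertips near the wedge's back edge, at about (370,150) and (408,160), and the wedge hasn't moved. By TCP the tips should already be past that edge, so I'll check whether they are riding above it.

```bash
python3 - <<'E'
from st import *
p=vision.camera("scene")
t=np.array(o["eef_pos"])
for dz in(0,.006,.013):
  for y in(-.012,-.02,.012,.02):
    w=t+M@[0,y,-dz]; q=cv2.projectPoints(w[None],np.array(p["rvec"],float),np.array(p["tvec"],float),p["K"],None)[0].ravel()
    print(dz,y,q.round(1),"crop",((q-[180,130])*3.5).round())
P=cloud(p)
# dark finger points below 45mm near tcp
h=p["image"].max(2)
T=(P-t)@M
m=(abs(T[...,0])<.04)&(abs(T[...,1])<.06)&(P[...,2]>.025)&(P[...,2]<.07)&(h<90)
q=T[m]*1000
for a in range(-70,-10,6):
    s=q[(q[:,2]>=a)&(q[:,2]<a+6)]
    if len(s):print(a,len(s),"x",s[:,0].min().round(),s[:,0].max().round(),"y",s[:,1].min().round(),s[:,1].max().round())
E
```

```text
t 6.97 tcp [488.7  73.8   8.2] yaw x 124.7 zaxis [-0.  0. -1.] F [-0.65  0.05  0.46] grip 0.024161279400853438 j [ 0.15  0.39 -0.3   0.88  0.    1.12]
0 -0.012 [286.1 181.1] crop [371. 179.]
0 -0.02 [283.5 180.2] crop [362. 176.]
0 0.012 [293.9 183.8] crop [399. 188.]
0 0.02 [296.5 184.7] crop [408. 192.]
0.006 -0.012 [286.1 179.8] crop [371. 174.]
0.006 -0.02 [283.5 178.8] crop [362. 171.]
0.006 0.012 [293.9 182.5] crop [399. 184.]
0.006 0.02 [296.6 183.4] crop [408. 187.]
0.013 -0.012 [286.1 178.2] crop [371. 169.]
0.013 -0.02 [283.5 177.3] crop [362. 165.]
0.013 0.012 [294.  180.9] crop [399. 178.]
0.013 0.02 [296.7 181.9] crop [408. 181.]
-64 9 x -13.0 -5.0 y -16.0 26.0
-58 17 x -15.0 2.0 y -21.0 27.0
-52 11 x -15.0 2.0 y -22.0 23.0
-46 6 x -12.0 4.0 y -17.0 -10.0
-22 2 x 6.0 15.0 y 2.0 34.0
```

```bash
python3 - <<'E'
from st import *
p=vision.camera("scene");P=cloud(p)
for u in(285,291,296):
  for v in range(164,184,2): print(u,v,p["image"][v,u],(P[v,u]*1000).round(0), end=' | ')
  print()
b=vision.camera("top");w=vision.camera("wrist")
cv2.imwrite("pics/mix.png",np.hstack([cv2.resize(b["image"][190:260,235:320],(510,420),interpolation=cv2.INTER_CUBIC)[:, :],w["image"]])[:, :])
cv2.imwrite("pics/mix.png",cv2.resize(cv2.imread("pics/mix.png"),(800,314)))
E
```

```text
t 7.03 tcp [488.8  73.8   8.2] yaw x 124.7 zaxis [-0.  0. -1.] F [ 0.75 -0.12 -0.48] grip 0.024036597393036197 j [ 0.15  0.39 -0.3   0.88  0.    1.12]
285 164 [22 20 19] [1191. -392. 1064.] | 285 166 [21 19 19] [487.  57.  88.] | 285 168 [18 17 16] [488.  57.  80.] | 285 170 [18 18 17] [488.  57.  73.] | 285 172 [ 9 10 10] [485.  59.  59.] | 285 174 [30 49 79] [487.  58.  54.] | 285 176 [32 52 84] [470.  68.  21.] | 285 178 [22 38 59] [473.  67.  17.] | 285 180 [21 36 58] [480.  63.  17.] | 285 182 [23 39 61] [487.  58.  18.] | 
291 164 [193 198 199] [428. 116.   2.] | 291 166 [195 200 201] [429. 115.  -5.] | 291 168 [187 192 194] [438. 109.  -1.] | 291 170 [192 197 198] [447. 103.   3.] | 291 172 [195 200 201] [452. 100.   0.] | 291 174 [ 96 124 161] [471.  88.  18.] | 291 176 [ 52  88 139] [483.  81.  26.] | 291 178 [ 44  73 118] [485.  79.  21.] | 291 180 [23 37 60] [490.  76.  19.] | 291 182 [23 39 63] [496.  72.  19.] | 
296 164 [14 12 11] [518.  71. 119.] | 296 166 [12 10 10] [515.  74. 106.] | 296 168 [13 11 11] [512.  76.  94.] | 296 170 [26 24 23] [514.  75.  88.] | 296 172 [37 34 34] [511.  77.  76.] | 296 174 [34 32 31] [510.  78.  65.] | 296 176 [34 38 46] [509.  79.  55.] | 296 178 [ 54  87 133] [492.  91.  21.] | 296 180 [ 53  90 143] [498.  88.  20.] | 296 182 [23 39 62] [502.  85.  17.] |
```

View pics/mix.png

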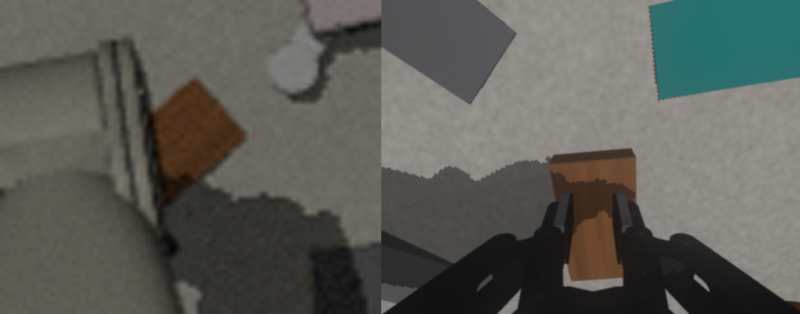

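The wrist view shows the fingers over the wedge, with its thick end behind them toward the top of the image. So they passed above it without contact. I'll measure the real fingertip height with the wrist camera's depth.

```bash
python3 - <<'E'
from st import *
w=vision.camera("wrist");z=w["z_map"];K=w["K"];A=np.array(w["tool_from_camera"])
v,u=np.mgrid[:420,:560]
c=np.stack([u,v,np.ones_like(u)],-1)@np.linalg.inv(K).T*z[...,None]
T=(c@A[:3,:3].T+A[:3,3])*1000
img=w["image"]
print("A",A.round(3).tolist())
ok=z>0
tab=ok&(img.min(2)>110); print("table tool-z",np.percentile(T[tab][:,2],[5,50,95]).round(1))
h=cv2.cvtColor(img,cv2.COLOR_BGR2HSV); br=ok&(h[...,1]>90)&(h[...,0]<20)
q=T[br]; print("brown n",len(q),"x",np.percentile(q[:,0],[1,50,99]).round(),"y",np.percentile(q[:,1],[1,50,99]).round(),"z",np.percentile(q[:,2],[1,50,99]).round())
f=ok&(img.max(2)<120)&(T[...,2]<0)&(abs(T[...,1])<45); 
for a in range(-80,30,8):
    s=T[ok&(img.max(2)<120)&(abs(T[...,1])<45)&(abs(T[...,0])<30)&(h[...,1]<90)];s=s[(s[:,2]>=a)&(s[:,2]<a+8)]
    if len(s):print(a,len(s),"x",np.percentile(s[:,0],[2,98]).round(),"|y|",np.percentile(abs(s[:,1]),[2,98]).round())
t=np.linalg.inv(A)@[0,0,0,1]; print("tcp px",(K@t[:3]/t[2]).round())
t=np.linalg.inv(A)@[0,0,-.019,1]; print("grasp px",(K@t[:3]/t[2]).round())
E
```

```text
t 7.17 tcp [488.9  73.8   8.2] yaw x 124.7 zaxis [ 0.  0. -1.] F [ 0.11 -1.    0.17] grip 0.024020270332180016 j [ 0.15  0.39 -0.3   0.88  0.    1.12]
A [[-0.0, -0.952, -0.307, 0.079], [1.0, -0.0, -0.0, -0.0], [0.0, -0.307, 0.952, -0.182], [0.0, 0.0, 0.0, 1.0]]
table tool-z [6.6 7.7 8.7]
brown n 12391 x [-98. -12.  23.] y [-28.   1.  31.] z [-63.  -9.   5.]
-80 1185 x [-9. 12.] |y| [11. 22.]
-72 891 x [-4. 12.] |y| [11. 26.]
-64 767 x [-3. 12.] |y| [11. 25.]
-56 649 x [-4. 12.] |y| [11. 25.]
-48 214 x [ 1. 12.] |y| [11. 24.]
-16 272 x [-12.  25.] |y| [ 7. 31.]
-8 468 x [19. 24.] |y| [ 1. 30.]
0 1333 x [-27.  24.] |y| [ 2. 45.]
8 404 x [-28.  22.] |y| [ 9. 45.]
tcp px [284. 243.   1.]
grasp px [284. 257.   1.]
```

```bash
python3 - <<'E'
from st import *
w=vision.camera("wrist")
cv2.imwrite("pics/wrist_c.png",cv2.resize(w["image"][180:420,140:430],(725,600),interpolation=cv2.INTER_CUBIC))
z=w["z_map"];K=w["K"];A=np.array(w["tool_from_camera"])
for u in(240,250,258,262,268,284):
  for v in range(250,390,14):
    c=np.append(np.linalg.inv(K)@[u,v,1]*z[v,u],1);print((u,v),(A@c)[:3].__mul__(1000).round().astype(int),w["image"][v,u],end=' ')
  print()
E
```

```text
t 7.22 tcp [488.9  73.8   8.2] yaw x 124.7 zaxis [ 0.  0. -1.] F [-0.28 -0.3  -0.14] grip 0.024220307280432254 j [ 0.15  0.39 -0.3   0.88  0.    1.12]
(240, 250) [  0 -24 -10] [32 43 59] (240, 264) [ 11 -19 -48] [47 49 53] (240, 278) [ 11 -17 -61] [50 49 51] (240, 292) [ 11 -16 -71] [50 49 50] (240, 306) [ 10 -15 -78] [58 57 58] (240, 320) [ 13 -14 -90] [22 23 27] (240, 334) [ 14 -13 -98] [21 22 26] (240, 348) [  14  -12 -104] [21 23 26] (240, 362) [  15  -11 -110] [22 23 25] (240, 376) [  15  -11 -115] [22 23 26] 
(250, 250) [  79    0 -182] [31 43 59] (250, 264) [ 11 -14 -49] [47 47 49] (250, 278) [ 12 -13 -62] [23 25 28] (250, 292) [ 11 -12 -70] [21 21 26] (250, 306) [  5 -13 -71] [19 22 26] (250, 320) [  1 -13 -73] [21 23 28] (250, 334) [ -3 -12 -76] [21 23 28] (250, 348) [ -9 -13 -76] [29 37 51] (250, 362) [-90 -22   8] [ 89  94 102] (250, 376) [-101  -23    7] [131 136 141] 
(258, 250) [  0 -14 -11] [31 43 59] (258, 264) [ -8 -14 -10] [27 39 56] (258, 278) [-18 -14  -9] [27 38 55] (258, 292) [-28 -15  -7] [27 37 52] (258, 306) [-39 -15  -4] [27 38 55] (258, 320) [-49 -15  -3] [
[... 578 characters left out ...]
[-9 -9 -9] [30 43 61] (268, 278) [-19  -9  -7] [28 41 60] (268, 292) [-28  -9  -7] [27 40 58] (268, 306) [-39  -9  -4] [ 43  67 100] (268, 320) [-50  -9  -3] [43 66 99] (268, 334) [-61 -10  -1] [43 65 98] (268, 348) [-74 -10   1] [43 65 96] (268, 362) [-87 -10   4] [42 63 92] (268, 376) [-102  -11    8] [125 131 138] 
(284, 250) [  0   0 -10] [31 43 60] (284, 264) [-9  0 -9] [28 41 59] (284, 278) [-18   0  -8] [28 40 59] (284, 292) [  79    0 -182] [36 56 84] (284, 306) [-39   0  -4] [ 47  73 109] (284, 320) [-51   0  -2] [ 47  72 108] (284, 334) [-62   0   0] [ 47  72 107] (284, 348) [-73   0   1] [ 47  71 107] (284, 362) [-87   0   4] [ 47  72 107] (284, 376) [-103    0    8] [126 132 137]
```

View pics/wrist_c.png

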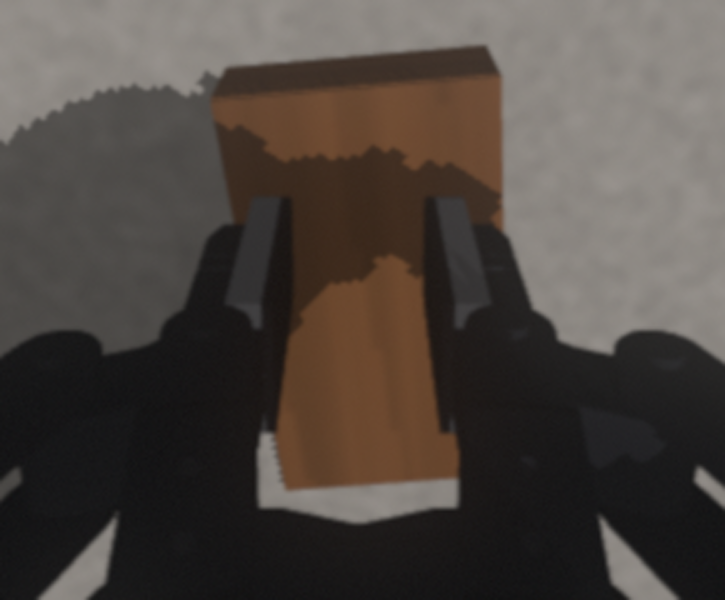

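This crop settles it. The pads end at tool z ≈ -43 mm, although the table lies at tool z ≈ +8, which agrees with the TCP height. The scene depth also puts the tips at z ≈ 52, and nothing touched the wedge. So the real fingertips end about 43 mm short of the reported TCP, and I'll allow for that. I'll back off, then descend in stages while watching the force.

```bash
python3 -m creep '[[[16,0,0],[0,0,0]],[[16,0,0],[0,0,0]],[[16,0,0],[0,0,0]],[[0,0,0],[0,0,0]],[[0,0,8],[0,0,0]],[[0,0,8],[0,0,0]],[[0,0,6],[0,0,0]],[[0,0,4],[0,0,0]],[[0,0,0],[0,0,0]],[[0,0,0],[0,0,0]]]'
cat > tip.py <<'E'
from st import *
w=vision.camera("wrist");z=w["z_map"];K=w["K"];A=np.array(w["tool_from_camera"]);img=w["image"]
v,u=np.mgrid[:420,:560]
c=np.stack([u,v,np.ones_like(u)],-1)@np.linalg.inv(K).T*z[...,None]
T=(c@A[:3,:3].T+A[:3,3])*1000
ok=z>0
print("table z",np.median(T[ok&(img.min(2)>110)][:,2]).round(1))
f=ok&(abs(T[...,1])<30)&(abs(T[...,0]-11)<3)&(T[...,2]>-80)&(T[...,2]<-15)
print("pad front z",np.percentile(T[f][:,2],[2,98]).round(1),"y",np.percentile(T[f][:,1],[2,98]).round(1))
h=cv2.cvtColor(img,cv2.COLOR_BGR2HSV); br=ok&(h[...,1]>90)&(h[...,0]<20)&(T[...,2]>-35)&(abs(T[...,1])<60)&(T[...,0]>-150)
n,l,s,_=cv2.connectedComponentsWithStats(br.astype(np.uint8)); 
q=T[l==1+np.argmax(s[1:,4])];print("wedge in tool x",np.percentile(q[:,0],[1,99]).round(),"y",np.percentile(q[:,1],[1,99]).round())
E
python3 tip.py
```

```text
clock: 8.52
eef_pos: [0.4618, 0.1131, -0.0177]
tool_rot: [0.464, 0.886, 0.0, 0.0]
ft_force: [-0.3, 0.5, 0.3]
grip_width: 0.024
grasp_force: 0.0
t 8.53 tcp [461.8 113.1 -17.7] yaw x 124.7 zaxis [ 0.  0. -1.] F [-0.34  0.54  0.3 ] grip 0.023964995238648538 j [ 0.24  0.4  -0.38  0.79 -0.    1.21]
table z -18.3
pad front z [-78.2 -17.3] y [-26.9  27.2]
wedge in tool x [-72. -56.] y [-21.  20.]
```

A TCP at z = -18 with no contact confirms the offset. I'll go down to a tip height of about 8 mm and push.

```bash
python3 -m creep '[[[0,0,6],[0,0,0]],[[0,0,5],[0,0,0]],[[0,0,3],[0,0,0]],[[0,0,3],[0,0,0]],[[0,0,0],[0,0,0]],[[0,0,0],[0,0,0]]]'
python3 -m creep '[[[-6,0,0],[0,0,0]],[[-6,0,0],[0,0,0]],[[-6,0,0],[0,0,0]],[[-6,0,0],[0,0,0]],[[-6,0,0],[0,0,0]],[[-6,0,0],[0,0,0]],[[-6,0,0],[0,0,0]],[[-6,0,0],[0,0,0]],[[-6,0,0],[0,0,0]],[[0,0,0],[0,0,0]],[[0,0,0],[0,0,0]]]'
python3 look.py; python3 tip.py
```

```text
clock: 9.32
eef_pos: [0.4617, 0.1132, -0.0347]
tool_rot: [0.464, 0.886, 0.0, 0.0]
ft_force: [0.0, 0.4, -0.1]
grip_width: 0.0238
grasp_force: 0.0
clock: 10.7
eef_pos: [0.4923, 0.0686, -0.0349]
tool_rot: [0.464, 0.886, -0.0, -0.0]
ft_force: [1.1, -0.4, 0.1]
grip_width: 0.0237
grasp_force: 0.0
t 10.7 tcp [492.3  68.6 -34.9] yaw x 124.7 zaxis [-0. -0. -1.] F [ 1.08 -0.37  0.13] grip 0.023711246860305336 j [ 0.14  0.46 -0.34  0.77 -0.    1.1 ]
top centre [537.6   3.6] size [ 61.7 104.7] ang -55.6 f [-0.165 10.076] 477
  along 72.0 lat(left+) -0.3
scene centre [530.4  10.7] size [ 66.  129.2] ang -55.1 f [-0.157 12.737] 802
  along 82.0 lat(left+) 0.9
t 10.8 tcp [492.2  68.8 -34.9] yaw x 124.7 zaxis [-0. -0. -1.] F [ 0.42  0.54 -0.11] grip 0.023893447564485918 j [ 0.14  0.46 -0.34  0.77 -0.    1.1 ]
table z -35.4
pad front z [-78.2 -34.4] y [-27.4  27.4]Traceback (most recent call last):
  File "tip.py", line 12, in <module>
    q=T[l==1+np.argmax(s[1:,4])];print("wedge in tool x",np.percentile(q[:,0],[1,99]).round(),"y",np.percentile(q[:,1],[1,99]).round())
             ~~~~~~~~~^^^^^^^^^
    return _wrapfunc(a, 'argmax', axis=axis, out=out, **kwds)
    return bound(*args, **kwds)
ValueError: attempt to get argmax of an empty sequence
```

The wedge is aligned at -55.3° with about zero lateral error, and about 68 mm to go. I'll push most of it, then creep.

```bash
python3 -m creep '[[[-6,0,0],[0,0,0]],[[-6,0,0],[0,0,0]],[[-6,0,0],[0,0,0]],[[-6,0,0],[0,0,0]],[[-6,0,0],[0,0,0]],[[-6,0,0],[0,0,0]],[[-6,0,0],[0,0,0]],[[-6,0,0],[0,0,0]],[[-6,0,0],[0,0,0]],[[0,0,0],[0,0,0]],[[0,0,0],[0,0,0]]]'
python3 look.py
for i in 1 2 3; do python3 -m creep '[[[-2,0,0],[0,0,0]],[[-1,0,0],[0,0,0]],[[0,0,0],[0,0,0]]]' | grep -E "eef|ft_f"; done
```

```text
clock: 12.22
eef_pos: [0.523, 0.0242, -0.0348]
tool_rot: [0.464, 0.886, -0.0, -0.0]
ft_force: [-0.1, -0.6, -0.0]
grip_width: 0.024
grasp_force: 0.0
t 12.22 tcp [523.   24.2 -34.8] yaw x 124.7 zaxis [-0. -0. -1.] F [-0.15 -0.61 -0.04] grip 0.023975177325412298 j [ 0.05  0.5  -0.27  0.81 -0.    1.01]
top centre [568.7 -41.8] size [60.9 77. ] ang -54.9 f [-0.171 10.02 ] 173
  along 17.0 lat(left+) -0.6
scene centre [555.7 -24.6] size [ 65.3 103.3] ang -54.8 f [-0.153 14.706] 535
  along 38.5 lat(left+) 0.1
eef_pos: [0.5248, 0.0218, -0.0348]
ft_force: [0.6, -0.1, 0.1]
eef_pos: [0.5266, 0.0192, -0.0348]
ft_force: [-0.0, -0.1, -0.5]
eef_pos: [0.5283, 0.0167, -0.0348]
ft_force: [0.1, -0.3, -0.2]
```

```bash

python3 -m creep '[[[-2,0,0],[0,0,0]],[[0,0,0],[0,0,0]]]' | grep -E "eef|ft_f"
python3 -m creep '[[[-1,0,0],[0,0,0]],[[0,0,0],[0,0,0]]]' | grep -E "eef|ft_f"
python3 -m creep '[[[-1,0,0],[0,0,0]],[[0,0,0],[0,0,0]]]' | grep -E "eef|ft_f"
python3 -m creep '[[[-1,0,0],[0,0,0]],[[0,0,0],[0,0,0]]]' | grep -E "eef|ft_f"
```

```text
eef_pos: [0.5291, 0.0155, -0.0348]
ft_force: [-0.4, 1.7, 1.0]
eef_pos: [0.5294, 0.015, -0.0348]
ft_force: [-2.8, 3.7, 2.1]
eef_pos: [0.5297, 0.0145, -0.0348]
ft_force: [-2.7, 4.8, 2.8]
eef_pos: [0.53, 0.0141, -0.0348]
ft_force: [-4.7, 6.1, 4.2]
```

The push force rose from about 1 N to 7.7 N within 4 mm, so the wedge is snug. I'll back off and check.

```bash

python3 -m creep '[[[2,0,0],[0,0,0]],[[3,0,0],[0,0,0]],[[6,0,0],[0,0,0]],[[10,0,0],[0,0,0]],[[10,0,0],[0,0,0]],[[0,0,0],[0,0,0]]]' | grep -E "eef|ft_f|clock"
cat > chk.py <<'E'
from st import *
for n in("top","scene"):
    p=vision.camera(n); c,s,a,f,k,m=wedge(p)
    print(n,"wedge",c.round(1),"size",np.round(s,1),"ang",np.degrees(np.arctan2(a[1],a[0])).round(1))
    P=cloud(p); hs=cv2.cvtColor(p["image"],cv2.COLOR_BGR2HSV)
    m=(P[...,2]>.055)&(hs[...,1]<60)&(abs(P[...,0]-.695)<.13)&(abs(P[...,1]+.13)<.13)&(P[...,2]<.09)
    q=P[m];r=cv2.minAreaRect((q[:,:2]*1000).astype(np.float32));print(" housing",np.round(r[0],1),np.round(r[1],1),round(r[2],1))
    A=np.c_[q[:,:2]-q[:,:2].mean(0),np.ones(len(q))];print(" tilt deg",np.degrees(np.linalg.lstsq(A,q[:,2],rcond=None)[0][:2]).round(2))
    cv2.imwrite(f"pics/{n}_k.png",cv2.resize(p["image"][130:290,180:360],None,fx=3.5,fy=3.5,interpolation=cv2.INTER_CUBIC))
E
python3 chk.py
```

```text
clock: 15.2
eef_pos: [0.5126, 0.039, -0.0349]
ft_force: [-0.2, -0.6, 0.1]
t 15.2 tcp [512.6  39.  -34.9] yaw x 124.7 zaxis [-0.001 -0.    -1.   ] F [-0.19 -0.63  0.06] grip 0.023921171909602544 j [ 0.08  0.48 -0.29  0.8  -0.    1.04]
top wedge [563.7 -34.3] size [62.  94.7] ang -55.0
 housing [ 697.9 -128.3] [175.3 155.7] 11.1
 tilt deg [2.4  0.12]
scene wedge [555.9 -22.7] size [ 67.1 105.5] ang -49.0
 housing [ 700.4 -128.9] [178.  157.1] 11.0
 tilt deg [1.23 0.98]
```

View pics/scene_k.png

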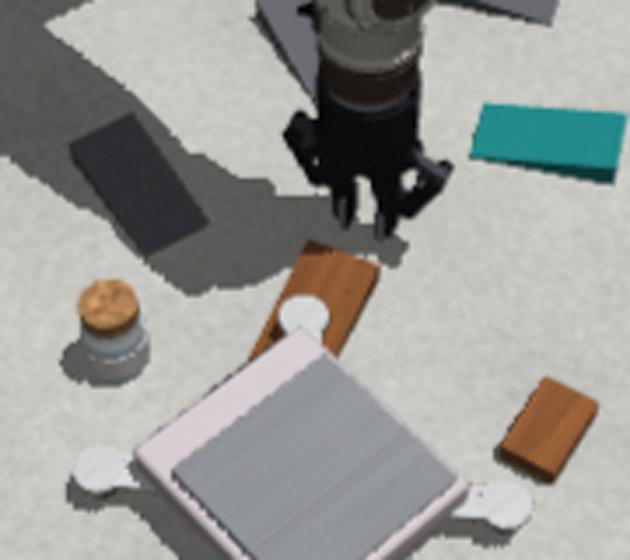

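The crop shows the wedge under the bare ear at (303,318). The scale hasn't moved (housing still at 698,-128, yaw 11°), and the bystanders haven't either. Next: lift clear, close the fingers and go over the ear.

```bash

python3 -m creep '[[[0,0,-20],[0,0,0]],[[0,0,-40],[0,0,0]],[[0,0,-40],[0,0,0]],[[0,0,0],[0,0,0]],[[-20,0,0],[0,0,0]],[[-30,0,0],[0,0,0]],[[-30,0,0],[0,0,0]],[[-20,0,0],[0,0,0]],[[-10,0,0],[0,0,0]],[[0,0,0],[0,0,0]],[[0,0,0],[0,0,0]]]' 0 | grep -E "eef|ft_f|clock|width"
python3 - <<'E'
from st import *
w=vision.camera("wrist");z=w["z_map"];K=w["K"];A=np.array(w["tool_from_camera"]);img=w["image"]
for u in(272,278,290,296):
  for v in range(240,300,6):
    c=np.append(np.linalg.inv(K)@[u,v,1]*z[v,u],1);print(v,(A@c*1000)[:3].round().astype(int),end=' ')
  print()
for x in vision.place_of(w,"corner_top")[:2]:
    uv=np.linalg.inv(K)@[*x["position"],1]; d=A[:3,:3]@uv; c=A[:3,3]; Wd=M@d; Wc=np.array(o["eef_pos"])+M@c
    print("ear",x["score"],((Wc+Wd*(.032-Wc[2])/Wd[2])*1000).round(1), x["position"])
cv2.imwrite("pics/w2.png",img)
E
```

```text
clock: 16.68
eef_pos: [0.5754, -0.0516, 0.065]
ft_force: [-0.6, 0.0, -0.1]
grip_width: -0.0002
t 16.68 tcp [575.4 -51.6  65. ] yaw x 124.7 zaxis [-0.001  0.    -1.   ] F [-0.6   0.03 -0.08] grip -0.00020269815256631106 j [-0.09  0.48  0.    1.1   0.    0.88]
240 [-12  -8  33] 246 [-17  -8  33] 252 [-34  -9  60] 258 [-40  -9  61] 264 [ 12  -5 -49] 270 [ 11  -5 -54] 276 [ 12  -5 -60] 282 [ 11  -5 -64] 288 [ 12  -4 -69] 294 [ 12  -4 -73] 
240 [-12  -4  33] 246 [-17  -4  32] 252 [-21  -4  32] 258 [-26  -4  34] 264 [ 12  -2 -50] 270 [ 12  -2 -55] 276 [ 12  -2 -60] 282 [ 11  -2 -64] 288 [ 12  -2 -69] 294 [ 11  -2 -72] 
240 [-12   4  32] 246 [-16   4  32] 252 [-21   4  33] 258 [-25   4  32] 264 [ 11   3 -49] 270 [ 12   3 -55] 276 [ 12   2 -60] 282 [ 11   2 -64] 288 [ 12   2 -69] 294 [ 12   2 -73] 
240 [-13   8  33] 246 [-17   8  33] 252 [-21   9  33] 258 [-26   9  32] 264 [ 12   5 -49] 270 [ 11   5 -54] 276 [ 11   5 -58] 282 [ 11   5 -64] 288 [ 11   5 -69] 294 [ 11   4 -72] 
ear 0.69 [577.6 -54.5  32. ] [283.7, 227.7]
```

View pics/w2.png

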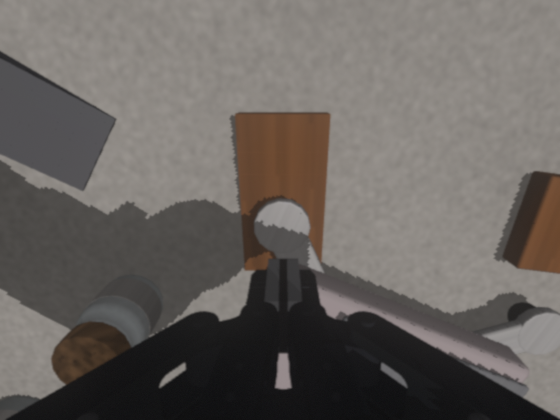

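The wrist view shows the ear at (283,227) on the wedge just below the closed fingertips, with the jar well clear. The ear is at (577.6,-54.5), as expected. I'll descend about 70 mm, then press gently.

```bash

python3 -m creep '[[[0,0,20],[0,0,0]],[[0,0,20],[0,0,0]],[[0,0,15],[0,0,0]],[[0,0,8],[0,0,0]],[[0,0,4],[0,0,0]],[[0,0,0],[0,0,0]],[[0,0,0],[0,0,0]]]' | grep -E "eef|ft_f|clock"
for i in 1 2 3 4; do python3 -m creep '[[[0,0,2],[0,0,0]],[[0,0,0],[0,0,0]]]' | grep -E "eef|ft_f"; done
```

```text
clock: 17.65
eef_pos: [0.5765, -0.0523, -0.0012]
ft_force: [-0.2, 0.2, -0.1]
eef_pos: [0.5759, -0.0522, -0.0037]
ft_force: [0.3, -0.2, 0.1]
eef_pos: [0.5757, -0.0522, -0.006]
ft_force: [-0.5, 0.2, 0.6]
eef_pos: [0.5761, -0.0522, -0.007]
ft_force: [-1.9, -1.0, 5.4]
eef_pos: [0.5762, -0.0522, -0.0072]
ft_force: [-4.4, 1.4, 15.3]
```

The force rises stiffly to 15 N with no sinking. I'll hold briefly, then release straight up.

```bash

python3 -m creep '[[[0,0,0],[0,0,0]],[[0,0,0],[0,0,0]],[[0,0,0],[0,0,0]],[[0,0,0],[0,0,0]]]' | grep -E "eef|ft_f|clock"
python3 -m creep '[[[0,0,-3],[0,0,0]],[[0,0,-5],[0,0,0]],[[0,0,-20],[0,0,0]],[[0,0,-40],[0,0,0]],[[0,0,-40],[0,0,0]],[[25,0,0],[0,0,0]],[[40,0,0],[0,0,0]],[[40,0,0],[0,0,0]],[[40,0,0],[0,0,0]],[[0,0,0],[0,0,0]],[[0,0,0],[0,0,0]]]' | grep -E "eef|ft_f|clock"
python3 chk.py
```

```text
clock: 19.15
eef_pos: [0.5762, -0.0522, -0.0072]
ft_force: [-5.6, 1.1, 15.8]
clock: 20.52
eef_pos: [0.4939, 0.067, 0.0983]
ft_force: [-0.3, 0.4, 0.6]
t 20.52 tcp [493.9  67.   98.3] yaw x 124.7 zaxis [ 0.001 -0.    -1.   ] F [-0.3   0.43  0.58] grip 0.0002933703881602109 j [ 0.14  0.3  -0.17  1.1  -0.    1.1 ]
top wedge [564.3 -34.3] size [62.5 95.4] ang -55.4
 housing [ 697.1 -128.7] [177.3 155.4] 11.3
 tilt deg [2.49 0.23]
scene wedge [562.9 -30.4] size [61.7 89.9] ang -54.3
 housing [ 700.2 -129. ] [177.6 156.1] 11.1
 tilt deg [1.35 0.93]
```

View pics/scene_k.png

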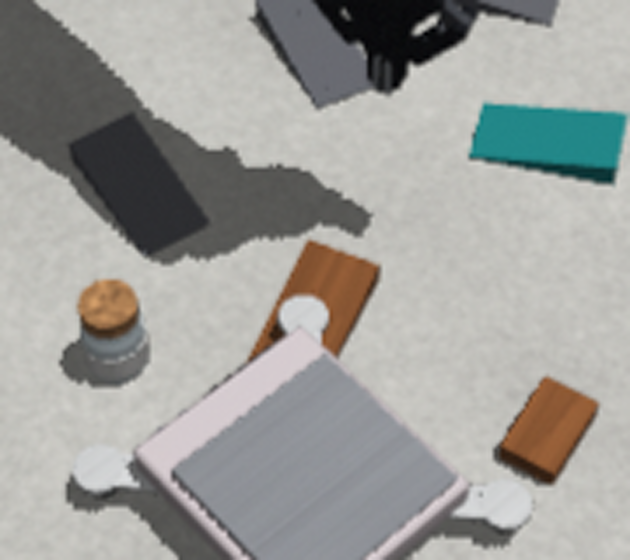

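The wedge still lies under the ear, the scale has not moved or tilted, and the arm is clear. Handing in.

```bash
python3 -c "
from h import *
print(workorder.job_done())"
```

```text
the job is handed in; nothing more can be done
None
```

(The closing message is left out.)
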